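# Slide the beaded lamp base through the gap to its drying circle

## Task

The glue on the round wooden lamp base's beads is still wet, so without ever lifting or tipping it, push it along the table with the fingertips through the narrow gap between the black charging block and the wooden bead organiser. Go on pushing until it lies wholly inside the blue-rimmed paper circle on the other side, then leave it there, at rest. Do not disturb the other things on the table.

Things in the scene. Friction and masses are not known exactly. Their poses are not given: they have to be found in the camera images.
- lamp_base: round wooden lamp base, a flat disc 86 mm across, 26 mm high with plain upright sides, loose on the table, about 0.15 to 0.31 kg; a ring of pastel beads and a small white lamp socket on its top reach 39 mm. Origin: centre of its underside; z up. It starts on one side of the gap, up to 55 mm off the gap's centre line, and the circle is on the other side; which side is which varies.
- charger: black charging block fixed to the table, 110 mm (its x) by 70 mm (its y) by 36 mm high, with small sockets on top. Its origin is NOT in the block but in the middle of the gap, on the table: the block fills x -157 to -47 mm, y -35 to 35 mm of this frame. Frame: x across the gap (from the block towards the organiser, roughly away from the robot), y along the way through the gap, z up. The whole group turns up to about 11 degrees on the table.
- organiser: open light wooden bead organiser with six compartments, fixed to the table, 150 mm (x) by 70 mm (y) by 36 mm high; origin: centre of its underside. It is parallel to the charging block and level with it to 8 mm along y; between the two runs the 94 mm wide gap.
- gap (a point): middle of the gap, on the table surface; x across the gap, y along the way through
- circle: white paper circle with a blue rim, 114 mm across, paper-thin (does not obstruct sliding), fixed flat on the table on the far side of the gap from the lamp base, its centre 175 to 215 mm from the middle of the gap along the way through and up to 55 mm off the centre line; origin: its centre
- tape_roll: loose yellow roll of tape lying flat, 56 mm across, 20 mm high; origin: centre of its underside; to be left alone
- glue_pot: loose small glue pot with orange cap, 38 mm across, 50 mm high; origin: centre of its underside; to be left alone
- usb_stick: loose white memory stick, 51 by 18 by 9 mm; origin: underside; to be left alone
- punch: loose small blue craft punch, 50 by 28 by 38 mm high; origin: centre of its underside; to be left alone
- glue_bottle_1: loose standing white glue bottle with yellow label, 34 mm across, 70 mm high, to the left; origin: centre of its underside; to be left alone
- glue_bottle_2: second such glue bottle, to the right; to be left alone

How it is judged:
By the outcome, as a careful person would: the job done as asked, in the order asked, and still so for the second after the job is handed in, with the robot touching nothing.
It also fails if it takes over 54 s, if anything falls off the work surface, if the arm or the gripper's body presses on something with over 40 N, if the wrist force passes 120 N, or if a joint passes its speed limit or range.

## Robot

A 6-joint arm with a two-finger parallel gripper is mounted at the origin on the work surface. World frame = base frame: x ahead of the robot, y to its left, z up, the work surface at z = 0. Lengths are in m, angles in rad, forces in N, time in s.
With the tool pointing down it reaches from about 0.35 to 0.775 m from the base axis. Payload 5.5 kg.
Tool frame: the origin (TCP) lies where the fingers leave the gripper's body, on its centre line; the fingertips stand 73 mm ahead of it and the grasp point (between the pads) lies 54 mm ahead of it; z points along the fingers, y is the direction in which the jaws open and shut (so a half turn about z gives the same grasp; the last joint's range is limited). The gripper opens to 85 mm and grips with 20 to 120 N. Pads are 22 mm wide; open, the fingers measure 114 mm over their backs; the gripper's body (76 mm by 85 mm) begins 54 mm behind the grasp point. The pads swing forward as they close: fully open they stand 13 mm farther back than shut.
Start: joints at [-1.438, 0.313, 0.046, 1.304, 0, 1.431], TCP at [0.155, -0.554, 0.304] pointing down, gripper open.
Joint ranges: [-2.76, 2.76], [-0.86, 1.69], [-1.03, 1.26], [-2.2, 2.34], [-1.47, 1.5], [-3.14, 3.14]. Speed limits (rad/s): [2.57, 2.57, 3.14, 3.14, 3.14, 3.14].

## Interface

Orientations are given as a unit quaternion [w, x, y, z].
In Python, from workcell import env, read_camera, job, cut_out gives the robot as it stands.
- The arm moves only by the tool servo_tool, never from a script. Its argument "deltas" is a list of rows, each an object of numbers: "dx", "dy", "dz": the shift along the world's x, y, z in mm; "rx", "ry", "rz": the turn, a rotation vector about the world's x, y, z in rad; "fingers": the closure, from -1 (fully open) to 1 (shut). A call has 1 to 8 rows; each row shifts and turns the commanded pose from where the row before left it; what a row does not reach is not made up. A row lasts 1/10 s, in which the tool goes at most 50 mm and 8.59 degrees, less where a joint would pass 70% of its speed; a pose out of reach is approached as far as the arm can. A call is refused whole if a number of a shift passes 50 or a number of a turn 0.15, either way. A call with a gripper value outside its range is refused whole. The fingers move at their own pace and stop on an object; "newtons" is the grip in N (left out, the last holds). Time passes only in rows, so rows that do not move let the fingers close. It gives the time, the measured TCP pose, the force and the opening at its end, in the units of the state.
- env.get_state(): the state, without advancing time (a new reading comes with each control period).
- read_camera(name): name is "scene" or "top" or "wrist"; returns a dict with "img" (400x640x3 uint8, red, green, blue), "intrinsics" (3x3 intrinsics, pixels), "extrinsics" (4x4, takes a point from camera to world coordinates); the wrist camera has in their place "hand_eye" (4x4, takes a point from camera to tool coordinates, whose origin is the TCP and whose axes are the flange's). Camera axes: x right, y down, z forward; pixel columns grow to the right and rows downward; lengths in m; the calibration is good to about 2 mm. A picture is of the moment at which its call begins: read the wrist's pose just before it. There is no depth.
- job.hand_in(): hands the job in, once; it reports no verdict.
Trained networks look in the newest picture that a camera, given by its name, has taken for a name from the list of things; names that differ only in an ending like _2 or _b are one class to them, and where a whole thing is asked for, a point or a joint stands for the part that bears it (a point fixed in the world has none). Each returns a list of dicts, best first, with "confidence" (0 to 1); they miss things now and then, are a little off and sometimes report something else, mostly with a low value. They report only what shows in the picture. A call takes as long as a camera call.
- cut_out(target, camera): "region" (400x640 bool, what is visible of it) and "extent" ([left, top, right, bottom] in pixels, round what is visible of it).
The state is a dict: "clock": time; "joint_pos": joint angles; "qvel": joint speeds; "tau": joint torques, N m; "tcp_pos": TCP position; "orientation": TCP orientation; "wrist_force": force on the tool from outside, world axes, zero at the start; "ft_torque": the same for the moment, N m; "finger_gap": finger opening in m.
Only numpy, scipy, OpenCV 4.12 (cv2) and the standard library are available. Lean on these libraries where they do the work, as an engineer would, in place of code of your own. Each camera call takes 0.05 s, during which the arm holds its last target. There are 200 camera calls.

## Working session

There is one attempt and no reset: what is moved stays moved. The work goes in short steps, Python scripts to look and compute and a tool call to move; the robot and the scene stay as the last step left them, time stands still between calls to the robot, and variables do not carry over. Pictures are saved under pics/ and viewed, about 8 in all and at most 12, crops included, and the job is handed in when it is done.

Besides the shell and the picture viewer there is one more tool, called after "Request:" as name(argument=value, ...) on one line, values as JSON. servo_tool: Moves the arm, as the interface text tells. Its arguments: {"type":"object","properties":{"deltas":{"type":"array"},"newtons":{"type":"number"}},"required":["deltas"]}

```bash
mkdir -p pics
cat > h.py <<'E'
from workcell import env, read_camera, job, cut_out
import numpy as np, cv2
def ray(c,u,v,z=0.):
    K=np.array(c["intrinsics"]);T=np.array(c["extrinsics"])
    d=T[:3,:3]@np.linalg.solve(K,[u,v,1.]);o=T[:3,3]
    return (o+d*(z-o[2])/d[2])[:2]
def proj(c,p):
    K=np.array(c["intrinsics"]);T=np.linalg.inv(np.array(c["extrinsics"]))
    q=K@(T[:3,:3]@np.array(p)+T[:3,3]);return q[:2]/q[2]
def shot(n,f):
    c=read_camera(n);cv2.imwrite("pics/"+f,c["img"][:,:,::-1]);return c
E
python3 - <<'E'
from h import *
s=shot("scene","s0.png");c=shot("top","t0.png")
print(np.round(c["extrinsics"],3).tolist())
H={"lamp_base":.02,"charger":.036,"organiser":.036,"circle":0,"tape_roll":.02,"glue_pot":.05,"usb_stick":.009,"punch":.038,"glue_bottle_1":.07}
for n,h in H.items():
    for r in cut_out(n,"top")[:2]:
        if r["confidence"]<.3: continue
        m=r["region"].astype(np.uint8);k=max(cv2.findContours(m,0,2)[0],key=cv2.contourArea)
        pts=np.array([ray(c,u,v,h) for u,v in k[:,0]],np.float32)
        (a,b),w,t=cv2.minAreaRect(pts);print(n,round(r["confidence"],2),r["extent"],"ctr",round(a,4),round(b,4),"size",np.round(w,3),round(t,1))
E
```

```text
[[0.011, -0.992, 0.123, 0.441], [-1.0, -0.01, 0.005, -0.006], [-0.004, -0.123, -0.992, 1.109], [0.0, 0.0, 0.0, 1.0]]
lamp_base 0.63 [229.7, 197.7, 260.9, 237.0] ctr 0.5301 0.1662 size [0.086 0.087] 0.6
organiser 0.66 [310.0, 118.4, 342.2, 185.9] ctr 0.6893 -0.03 size [0.158 0.072] 4.9
circle 0.78 [380.8, 189.9, 426.5, 232.9] ctr 0.5498 -0.2255 size [0.111 0.111] 0.6
tape_roll 0.55 [244.2, 121.7, 261.9, 145.5] ctr 0.7391 0.1549 size [0.056 0.054] 27.8
glue_pot 0.64 [273.4, 266.4, 291.3, 281.9] ctr 0.3926 0.0737 size [0.037 0.04 ] 45.6
glue_pot 0.43 [232.2, 198.3, 261.9, 237.3] ctr 0.5267 0.1607 size [0.083 0.079] 64.7
usb_stick 0.72 [375.1, 121.5, 394.9, 138.1] ctr 0.757 -0.1798 size [0.051 0.021] 63.1
punch 0.48 [387.1, 254.1, 400.7, 280.6] ctr 0.4057 -0.1924 size [0.054 0.031] 32.6
glue_bottle_1 0.64 [132.5, 162.5, 156.0, 179.5] ctr 0.6376 0.4068 size [0.046 0.031] 66.5
glue_bottle_1 0.56 [244.3, 121.4, 262.9, 146.6] ctr 0.7261 0.1473 size [0.052 0.051] 45.5
```

View pics/t0.png

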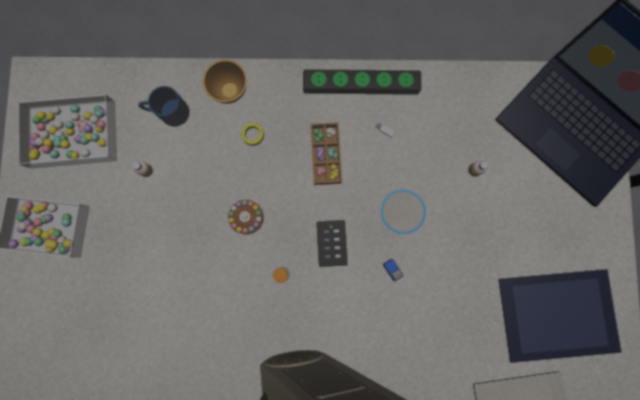

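View pics/s0.png

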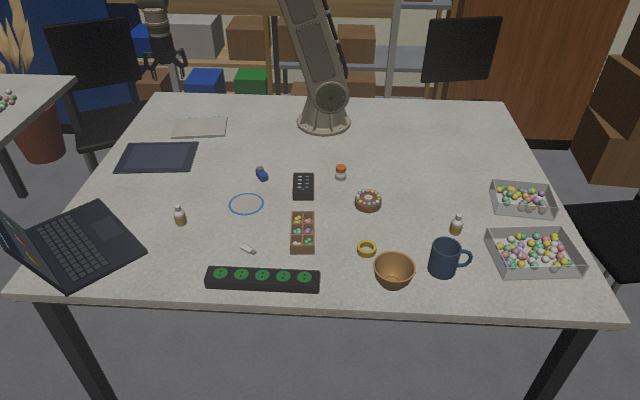

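The top view shows the lamp base at (245,217), the charger at (332,243), the organiser at (326,153) and the circle at (403,212). The push goes towards -y. Next I'll get the tool orientation and the wrist camera geometry.

Run:
```python
from h import *
s=env.get_state();print({k:np.round(v,3).tolist() for k,v in s.items()})
w=read_camera("wrist");print({k:np.round(v,3).tolist() for k,v in w.items() if k!="img"})
c=read_camera("top")
for n in["charger","glue_bottle_2","organiser"]:
    print(n,[(round(r["confidence"],2),r["extent"]) for r in cut_out(n,"top")[:2]])
for p in [(317,221),(345,220),(348,264),(320,266),(311,124),(338,123),(342,184),(315,186)]: print(p,ray(c,*p,.036).round(4))
```

```text
{'clock': 0.55, 'joint_pos': [-1.438, 0.313, 0.046, 1.304, -0.0, 1.431], 'qvel': [-0.0, -0.0, 0.0, -0.002, 0.001, 0.001], 'tau': [-0.001, -48.007, 29.86, 0.001, -0.0, 0.0], 'tcp_pos': [0.155, -0.554, 0.304], 'orientation': [0.0, 0.991, 0.136, -0.0], 'wrist_force': [-0.313, -0.282, 0.7], 'ft_torque': [-0.045, -0.026, 0.029], 'finger_gap': 0.085}
{'intrinsics': [[352.898, 0.0, 324.852], [0.0, 352.898, 204.61], [0.0, 0.0, 1.0]], 'hand_eye': [[0.001, -0.952, -0.306, 0.079], [1.0, 0.001, -0.001, 0.001], [0.001, -0.306, 0.952, -0.071], [0.0, 0.0, 0.0, 1.0]]}
charger [(0.9, [319.6, 219.9, 348.5, 263.6]), (0.36, [375.4, 121.9, 395.6, 138.0])]
glue_bottle_2 [(0.53, [131.1, 163.1, 155.0, 178.9]), (0.46, [469.1, 162.4, 489.3, 176.5])]
organiser [(0.89, [310.3, 121.4, 341.6, 186.2])]
(317, 221) [ 0.5194 -0.0099]
(345, 220) [ 0.5226 -0.0777]
(348, 264) [ 0.4172 -0.0851]
(320, 266) [ 0.4118 -0.0182]
(311, 124) [0.761  0.0073]
(338, 123) [ 0.7642 -0.0598]
(342, 184) [ 0.6107 -0.0702]
(315, 186) [ 0.6051 -0.0042]
```

Request:
servo_tool(deltas=[{"dx": 38, "dy": 28, "dz": 5, "rz": 0.08, "fingers": -1}, {"dx": 38, "dy": 28, "dz": 5, "rz": 0.08}, {"dx": 38, "dy": 28, "dz": 5, "rz": 0.08}, {"dx": 38, "dy": 28, "dz": 5, "rz": 0.08}, {"dx": 38, "dy": 28, "dz": 5, "rz": 0.08}, {"dx": 38, "dy": 28, "dz": 5, "rz": 0.08}, {"dx": 38, "dy": 28, "dz": 5, "rz": 0.08}, {"dx": 38, "dy": 28, "dz": 5, "rz": 0.08}])

```text
invalid input at $.deltas[0]: expected keys dx, dy, dz, rx, ry, rz, fingers
```

Request:
servo_tool(deltas=[{"dx": 12, "dy": 47, "rz": 0.091}, {"dx": 12, "dy": 47, "rz": 0.091}, {"dx": 12, "dy": 47, "rz": 0.091}, {"dx": 12, "dy": 47, "rz": 0.091}, {"dx": 12, "dy": 47, "rz": 0.091}, {"dx": 12, "dy": 47, "rz": 0.091}, {"dx": 12, "dy": 47, "rz": 0.091}, {"dx": 12, "dy": 47, "rz": 0.091}])

```text
invalid input at $.deltas[0]: expected keys dx, dy, dz, rx, ry, rz, fingers
```

Request:
servo_tool(deltas=[{"dy": 40}, {"dy": 24}, {}, {}])

```text
invalid input at $.deltas[0]: expected keys dx, dy, dz, rx, ry, rz, fingers
```

```bash
cat >> h.py <<'E'
from scipy.spatial.transform import Rotation as R
def wrist(f):
    s=env.get_state();c=read_camera("wrist")
    q=s["orientation"];T=np.eye(4);T[:3,:3]=R.from_quat([q[1],q[2],q[3],q[0]]).as_matrix();T[:3,3]=s["tcp_pos"]
    c["extrinsics"]=T@np.array(c["hand_eye"]);cv2.imwrite("pics/"+f,c["img"][:,:,::-1]);return c
def meas(c,H,cam="wrist"):
    for n,h in H.items():
        for r in cut_out(n,cam)[:1]:
            m=r["region"].astype(np.uint8);k=max(cv2.findContours(m,0,2)[0],key=cv2.contourArea)
            pts=np.array([ray(c,u,v,h) for u,v in k[:,0]],np.float32)
            (a,b),w,t=cv2.minAreaRect(pts);(e,f),q=cv2.minEnclosingCircle(pts)
            print(n,round(r["confidence"],2),r["extent"],"rect",round(a,4),round(b,4),np.round(w,3),round(t,1),"circ",round(e,4),round(f,4),round(q,4))
E
python3 - <<'E'
from h import *
c=wrist("w1.png");s=env.get_state();print(s["clock"],s["tcp_pos"],s["orientation"])
meas(c,{"lamp_base":.026,"charger":.036,"organiser":.036,"circle":0})
E
```

```text
0.85 [ 0.15493683 -0.55378249  0.30395828] [9.09125148e-05 9.90707685e-01 1.36008359e-01 5.81254189e-06]
```

View pics/w1.png

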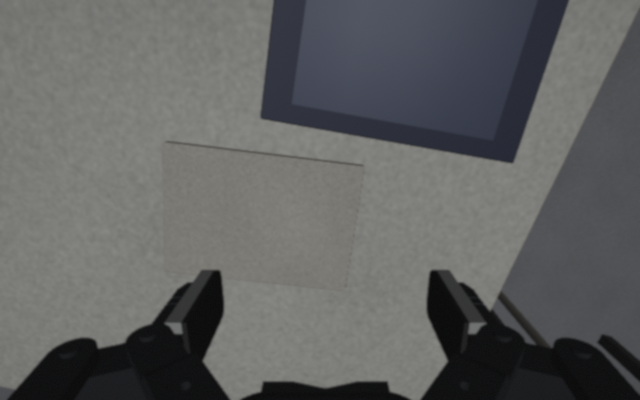

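The wrist picture was taken at the start pose because the moves were refused: every key is required. I'll resend them.

Request:
servo_tool(deltas=[{"dx": 38, "dy": 28, "dz": 5, "rx": 0, "ry": 0, "rz": 0.08, "fingers": -1}, {"dx": 38, "dy": 28, "dz": 5, "rx": 0, "ry": 0, "rz": 0.08, "fingers": -1}, {"dx": 38, "dy": 28, "dz": 5, "rx": 0, "ry": 0, "rz": 0.08, "fingers": -1}, {"dx": 38, "dy": 28, "dz": 5, "rx": 0, "ry": 0, "rz": 0.08, "fingers": -1}, {"dx": 38, "dy": 28, "dz": 5, "rx": 0, "ry": 0, "rz": 0.08, "fingers": -1}, {"dx": 38, "dy": 28, "dz": 5, "rx": 0, "ry": 0, "rz": 0.08, "fingers": -1}, {"dx": 38, "dy": 28, "dz": 5, "rx": 0, "ry": 0, "rz": 0.08, "fingers": -1}, {"dx": 38, "dy": 28, "dz": 5, "rx": 0, "ry": 0, "rz": 0.08, "fingers": -1}])

```text
clock: 1.85
tcp_pos: [0.4603, -0.3283, 0.3444]
orientation: [0.0, 0.897, 0.442, 0.0]
wrist_force: [1.2, -0.9, 0.2]
finger_gap: 0.0854
```

Request:
servo_tool(deltas=[{"dx": 12, "dy": 45, "dz": 0, "rx": 0, "ry": 0, "rz": 0.091, "fingers": -1}, {"dx": 12, "dy": 45, "dz": 0, "rx": 0, "ry": 0, "rz": 0.091, "fingers": -1}, {"dx": 12, "dy": 45, "dz": 0, "rx": 0, "ry": 0, "rz": 0.091, "fingers": -1}, {"dx": 12, "dy": 45, "dz": 0, "rx": 0, "ry": 0, "rz": 0.091, "fingers": -1}, {"dx": 12, "dy": 45, "dz": 0, "rx": 0, "ry": 0, "rz": 0.091, "fingers": -1}, {"dx": 12, "dy": 45, "dz": 0, "rx": 0, "ry": 0, "rz": 0.091, "fingers": -1}, {"dx": 12, "dy": 45, "dz": 0, "rx": 0, "ry": 0, "rz": 0.091, "fingers": -1}, {"dx": 12, "dy": 45, "dz": 0, "rx": 0, "ry": 0, "rz": 0.091, "fingers": -1}])

```text
clock: 2.65
tcp_pos: [0.5551, 0.0322, 0.3442]
orientation: [0.0, 0.681, 0.733, 0.0]
wrist_force: [2.4, -1.2, -0.2]
finger_gap: 0.0855
```

Request:
servo_tool(deltas=[{"dx": 0, "dy": 10, "dz": 0, "rx": 0, "ry": 0, "rz": 0, "fingers": -1}, {"dx": 0, "dy": 0, "dz": 0, "rx": 0, "ry": 0, "rz": 0, "fingers": -1}, {"dx": 0, "dy": 0, "dz": 0, "rx": 0, "ry": 0, "rz": 0, "fingers": -1}])

```text
clock: 2.95
tcp_pos: [0.5547, 0.0396, 0.3439]
orientation: [0.0, 0.682, 0.731, -0.0]
wrist_force: [0.1, 0.1, -0.3]
finger_gap: 0.0853
```

Run:
```python
from h import *
c=wrist("w2.png");s=env.get_state();print(s["clock"],s["tcp_pos"],s["orientation"])
meas(c,{"lamp_base":.026,"charger":.036,"organiser":.036,"circle":0})
```

```text
3.0 [0.55472778 0.03906341 0.34394708] [ 1.38435352e-04  6.82577487e-01  7.30813190e-01 -1.89555744e-04]
lamp_base 0.86 [265.4, 2.8, 349.7, 85.6] rect 0.5305 0.1621 [0.085 0.077] 4.0 circ 0.5301 0.1662 0.0434
charger 0.75 [192.7, 198.9, 294.6, 263.0] rect 0.4686 -0.041 [0.113 0.079] 4.0 circ 0.4693 -0.0402 0.0665
organiser 0.6 [368.4, 196.0, 509.0, 264.4] rect 0.6883 -0.0256 [0.155 0.081] 3.5 circ 0.6886 -0.0256 0.0867
circle 0.69 [270.4, 312.7, 347.8, 378.3] rect 0.5491 -0.2258 [0.112 0.113] 5.1 circ 0.5491 -0.226 0.0575
```

View pics/w2.png

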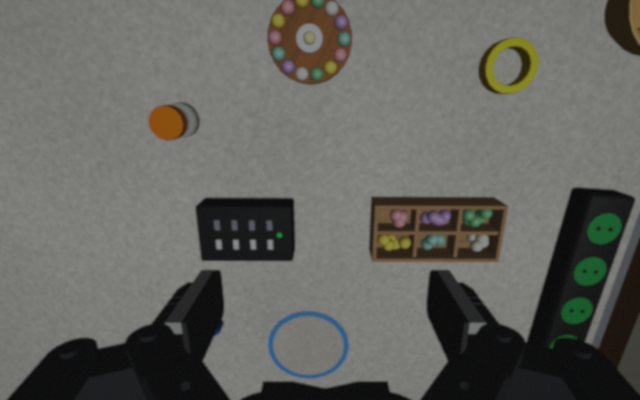

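The picture shows the lamp base at (309,38), the gap between columns 295 and 371 at rows 200-262, and the circle at (309,345). Now a finer measurement of the gap edges.

Run:
```python
from h import *
c=wrist("w3.png")
g=cv2.cvtColor(c["img"],cv2.COLOR_RGB2GRAY).astype(float)
g=cv2.GaussianBlur(g,(3,3),0);P=[[],[]]
for v in range(214,254,3):
    d=np.gradient(g[v]);
    a=285+np.argmax(d[285:305]);b=362+np.argmin(d[362:380])
    P[0].append(ray(c,a,v,.036));P[1].append(ray(c,b,v,.036))
    if v in(214,232,250): print(v,a,b,g[v,288:300].astype(int),g[v,364:378].astype(int))
L=[np.polyfit(np.array(p)[:,1],np.array(p)[:,0],1) for p in P]
for l in L: print("slope deg",np.degrees(np.arctan(l[0])),"x at y -.01,-.035,-.07",np.polyval(l,[-.01,-.035,-.07]).round(4))
```

```text
214 293 370 [ 26  25  22  20  29  53  84 108 121 125 125 124] [131 129 128 126 123 111  88  60  44  47  62  76  84  87]
232 294 369 [ 25  24  23  21  22  37  65  94 113 121 124 125] [127 128 129 127 117  95  66  46  46  60  76  85  88  86]
250 294 369 [ 23  23  23  22  27  44  73 100 116 123 124 125] [125 126 125 122 111  90  65  52  58  73  82  80  66  50]
slope deg -2.7697931588396227 x at y -.01,-.035,-.07 [0.5233 0.5245 0.5262]
slope deg -4.906478829643411 x at y -.01,-.035,-.07 [0.61   0.6121 0.6151]
```

```bash
cat > fit.py <<'E'
from h import *
from scipy.optimize import minimize
def fit(c,cam):
    reg={n:cut_out(n,cam)[0]["region"] for n in("charger","organiser")}
    def mask(p,n):
        x,y,t,oy=p; x0,x1,o=(-.157,-.047,0) if n=="charger" else (.047,.197,oy)
        R2=np.array([[np.cos(t),-np.sin(t)],[np.sin(t),np.cos(t)]])
        q=[proj(c,[*(R2@[a,b+o]+[x,y]),z]) for a in(x0,x1) for b in(-.035,.035) for z in(0,.036)]
        h=cv2.convexHull(np.float32(q)); m=np.zeros((400,640),np.uint8)
        cv2.fillConvexPoly(m,np.round(h*256).astype(np.int32),255,cv2.LINE_AA,8);return m/255.
    f=lambda p:sum(np.abs(mask(p,n)-reg[n]).sum() for n in reg)/1000
    x0=np.array([.567,-.038,.07,0]);best=None
    sim=np.vstack([x0]+[x0+d for d in np.diag([.008,.008,.05,.006])])
    for _ in range(3):
        r=minimize(f,sim[0],method="Nelder-Mead",options=dict(initial_simplex=sim,xatol=1e-5,fatol=1e-5));x=r.x
        sim=np.vstack([x]+[x+d for d in np.diag([-.004,.004,.02,.004])])
    return x,r.fun
E
python3 - <<'E'
from fit import *
c=wrist("w4.png");print(fit(c,"wrist"),c["extrinsics"][:3,3])
c=read_camera("top");print(fit(c,"top"))
meas(c,{"lamp_base":.02,"circle":0},"top")
E
```

```text
(array([ 0.56960242, -0.03876694,  0.07611577, -0.00122635]), np.float64(0.6665294117647058)) [0.54982323 0.11688258 0.41470276]
(array([ 0.57010746, -0.03968725,  0.0541983 ,  0.00141625]), np.float64(0.6595372549019608))
```

Request:
servo_tool(deltas=[{"dx": -6, "dy": 44, "dz": 0, "rx": 0, "ry": 0, "rz": 0, "fingers": 0}, {"dx": -6, "dy": 44, "dz": 0, "rx": 0, "ry": 0, "rz": 0, "fingers": 0}, {"dx": -6, "dy": 44, "dz": 0, "rx": 0, "ry": 0, "rz": 0, "fingers": 0}, {"dx": -6, "dy": 44, "dz": 0, "rx": 0, "ry": 0, "rz": 0, "fingers": 0}, {"dx": -9, "dy": 46, "dz": 0, "rx": 0, "ry": 0, "rz": 0, "fingers": 0}, {"dx": 0, "dy": 0, "dz": -40, "rx": 0, "ry": 0, "rz": 0, "fingers": 0}, {"dx": 0, "dy": 0, "dz": -40, "rx": 0, "ry": 0, "rz": 0, "fingers": 0}, {"dx": 0, "dy": 0, "dz": -40, "rx": 0, "ry": 0, "rz": 0, "fingers": 0}])

```text
clock: 4.45
tcp_pos: [0.5217, 0.2632, 0.2229]
orientation: [0.0, 0.681, 0.732, 0.001]
wrist_force: [0.5, -1.0, 0.1]
finger_gap: 0.0431
```

Request:
servo_tool(deltas=[{"dx": 0, "dy": 0, "dz": -40, "rx": 0, "ry": 0, "rz": 0, "fingers": 0}, {"dx": 0, "dy": 0, "dz": -40, "rx": 0, "ry": 0, "rz": 0, "fingers": 0}, {"dx": 0, "dy": 0, "dz": -35, "rx": 0, "ry": 0, "rz": 0, "fingers": 0}, {"dx": 0, "dy": 0, "dz": -18, "rx": 0, "ry": 0, "rz": 0, "fingers": 0}, {"dx": 0, "dy": 0, "dz": -11, "rx": 0, "ry": 0, "rz": 0, "fingers": 0}, {"dx": 0, "dy": 0, "dz": 0, "rx": 0, "ry": 0, "rz": 0, "fingers": 0}, {"dx": 0, "dy": 0, "dz": 0, "rx": 0, "ry": 0, "rz": 0, "fingers": 0}])

```text
clock: 5.15
tcp_pos: [0.5226, 0.2625, 0.0808]
orientation: [0.0, 0.682, 0.731, 0.001]
wrist_force: [0.7, 0.4, 0.6]
finger_gap: 0.0428
```

Run:
```python
from h import *
c=wrist("w5.png");s=env.get_state();print(s["clock"],s["tcp_pos"],s["orientation"],s["finger_gap"],s["wrist_force"])
meas(c,{"lamp_base":.026})
```

```text
5.2 [0.52291993 0.26259302 0.08129162] [6.04991434e-04 6.81915794e-01 7.31429644e-01 1.07671894e-03] 0.04312183828497833 [-0.03960729 -0.55102841  0.31492038]
lamp_base 0.56 [270.6, 359.9, 379.8, 384.9] rect 0.5259 0.2225 [0.049 0.015] 9.0 circ 0.5264 0.2194 0.0247
```

View pics/w5.png

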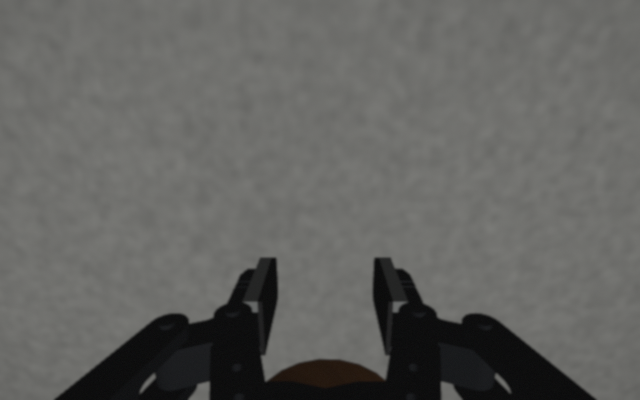

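The fingers (43 mm opening) sit symmetrically behind the lamp base, and its edge shows at (325,365). Now I'll make contact and push the first leg, sideways onto the gap's centre line.

Request:
servo_tool(deltas=[{"dx": 0.7, "dy": -10, "dz": 0, "rx": 0, "ry": 0, "rz": 0, "fingers": 0}, {"dx": 0.7, "dy": -10, "dz": 0, "rx": 0, "ry": 0, "rz": 0, "fingers": 0}, {"dx": 0.7, "dy": -10, "dz": 0, "rx": 0, "ry": 0, "rz": 0, "fingers": 0}, {"dx": 0.7, "dy": -7, "dz": 0, "rx": 0, "ry": 0, "rz": 0, "fingers": 0}, {"dx": 0.4, "dy": -5, "dz": 0, "rx": 0, "ry": 0, "rz": 0, "fingers": 0}, {"dx": 0.4, "dy": -5, "dz": 0, "rx": 0, "ry": 0, "rz": 0, "fingers": 0}, {"dx": 0.4, "dy": -5, "dz": 0, "rx": 0, "ry": 0, "rz": 0, "fingers": 0}, {"dx": 1.5, "dy": -6, "dz": 0, "rx": 0, "ry": 0, "rz": 0, "fingers": 0}])

```text
clock: 6.05
tcp_pos: [0.5273, 0.2043, 0.0799]
orientation: [-0.0, 0.682, 0.732, 0.0]
wrist_force: [-0.9, 2.5, 0.8]
finger_gap: 0.0428
```

Request:
servo_tool(deltas=[{"dx": 3.2, "dy": -8, "dz": 0, "rx": 0, "ry": 0, "rz": 0, "fingers": 0}, {"dx": 3.2, "dy": -8, "dz": 0, "rx": 0, "ry": 0, "rz": 0, "fingers": 0}, {"dx": 3.2, "dy": -8, "dz": 0, "rx": 0, "ry": 0, "rz": 0, "fingers": 0}, {"dx": 3.2, "dy": -8, "dz": 0, "rx": 0, "ry": 0, "rz": 0, "fingers": 0}, {"dx": 3.2, "dy": -8, "dz": 0, "rx": 0, "ry": 0, "rz": 0, "fingers": 0}, {"dx": 3.2, "dy": -8, "dz": 0, "rx": 0, "ry": 0, "rz": 0, "fingers": 0}, {"dx": 2, "dy": -5, "dz": 0, "rx": 0, "ry": 0, "rz": 0, "fingers": 0}, {"dx": 0, "dy": 0, "dz": 0, "rx": 0, "ry": 0, "rz": 0, "fingers": 0}])

```text
clock: 6.85
tcp_pos: [0.5491, 0.1501, 0.0799]
orientation: [0.001, 0.682, 0.731, -0.0]
wrist_force: [-0.2, 0.2, -1.1]
finger_gap: 0.0427
```

Run:
```python
from h import *
c=shot("top","t1.png");s=env.get_state();print(s["clock"],s["tcp_pos"],s["wrist_force"])
meas(c,{"lamp_base":.02},"top")
c2=shot("scene","s1.png");print(proj(c2,[.5285,.116,.026]))
meas(c2,{"lamp_base":.026},"scene")
a=cv2.resize(c["img"][100:300,180:460],None,fx=2.2,fy=2.2,interpolation=2);b=cv2.resize(c2["img"][130:260,260:460],None,fx=2.2,fy=2.2,interpolation=2)
o=np.zeros((300*0+440+0,616,3),np.uint8)+0;o[:440,:616]=a;o=np.vstack([o[:, :616],np.zeros((0,616,3),np.uint8)])
cv2.imwrite("pics/t1c.png",o[:,:,::-1]);cv2.imwrite("pics/s1c.png",cv2.resize(b,None,fx=1.5,fy=1.5)[:,:,::-1])
```

```text
6.9 [0.54894447 0.15041788 0.07988079] [-0.96915065  0.35391196  0.27586557]
lamp_base 0.56 [259.4, 190.8, 288.7, 228.1] rect 0.5518 0.0987 [0.084 0.079] 0.6 circ 0.5517 0.1014 0.045
[351.98828605 197.10693681]
lamp_base 0.87 [336.3, 192.9, 358.4, 218.7] rect 0.5674 0.1008 [0.11  0.076] 1.5 circ 0.5672 0.1084 0.0563
```

View pics/s1c.png

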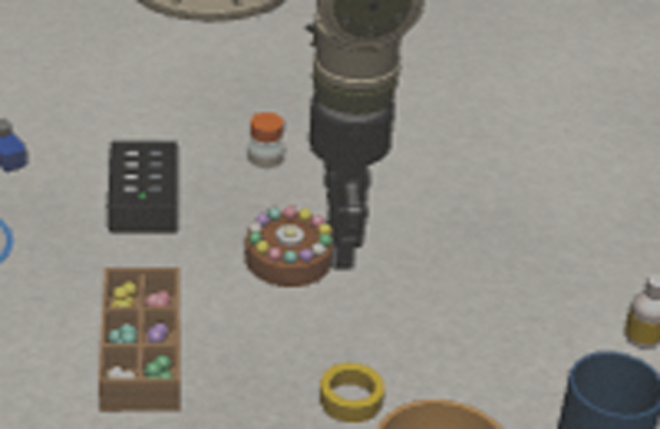

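The scene crop shows the base upright against the fingers at (290,245), and it tracks within 1 mm of the prediction. Next I'll finish the alignment and start into the gap.

Request:
servo_tool(deltas=[{"dx": 3.1, "dy": -7.7, "dz": 0, "rx": 0, "ry": 0, "rz": 0, "fingers": 0}, {"dx": 3.1, "dy": -7.7, "dz": 0, "rx": 0, "ry": 0, "rz": 0, "fingers": 0}, {"dx": 3.1, "dy": -7.7, "dz": 0, "rx": 0, "ry": 0, "rz": 0, "fingers": 0}, {"dx": 0.6, "dy": -8, "dz": 0, "rx": 0, "ry": 0, "rz": 0, "fingers": 0}, {"dx": 0.5, "dy": -8, "dz": 0, "rx": 0, "ry": 0, "rz": 0, "fingers": 0}, {"dx": 0.6, "dy": -8, "dz": 0, "rx": 0, "ry": 0, "rz": 0, "fingers": 0}, {"dx": 0.5, "dy": -8, "dz": 0, "rx": 0, "ry": 0, "rz": 0, "fingers": 0}, {"dx": 0, "dy": 0, "dz": 0, "rx": 0, "ry": 0, "rz": 0, "fingers": 0}])

```text
clock: 7.85
tcp_pos: [0.5603, 0.0947, 0.08]
orientation: [0.0, 0.683, 0.731, -0.0]
wrist_force: [0.1, 1.4, 0.5]
finger_gap: 0.0426
```

Run:
```python
from h import *
c=shot("top","t2.png");s=env.get_state();print(s["clock"],s["tcp_pos"],s["wrist_force"])
meas(c,{"lamp_base":.02},"top")
a=cv2.resize(c["img"][110:280,220:440],None,fx=3,fy=3,interpolation=2);cv2.imwrite("pics/t2c.png",a[:,:,::-1])
```

```text
7.9 [0.56025013 0.09520657 0.08001973] [0.05906253 0.00767439 0.21458705]
lamp_base 0.68 [282.9, 186.5, 310.8, 222.7] rect 0.5616 0.0377 [0.071 0.087] 81.3 circ 0.5629 0.0446 0.0441
```

View pics/t2c.png

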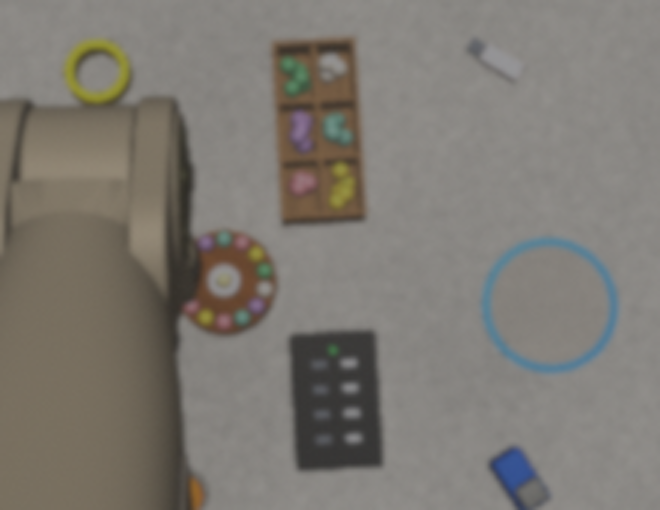

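The crop shows the base (centre 224,281, occluded on its left) level with the gap, which spans rows 221-333. Continuing.

Request:
servo_tool(deltas=[{"dx": 0.6, "dy": -8, "dz": 0, "rx": 0, "ry": 0, "rz": 0, "fingers": 0}, {"dx": 0.6, "dy": -8, "dz": 0, "rx": 0, "ry": 0, "rz": 0, "fingers": 0}, {"dx": 0.5, "dy": -8, "dz": 0, "rx": 0, "ry": 0, "rz": 0, "fingers": 0}, {"dx": 0.6, "dy": -8, "dz": 0, "rx": 0, "ry": 0, "rz": 0, "fingers": 0}, {"dx": 0.5, "dy": -8, "dz": 0, "rx": 0, "ry": 0, "rz": 0, "fingers": 0}])

```text
clock: 8.45
tcp_pos: [0.563, 0.0555, 0.08]
orientation: [0.0, 0.682, 0.731, 0.0]
wrist_force: [-1.5, 2.4, 0.8]
finger_gap: 0.0429
```

Request:
servo_tool(deltas=[{"dx": 0.6, "dy": -8, "dz": 0, "rx": 0, "ry": 0, "rz": 0, "fingers": 0}, {"dx": 0.5, "dy": -8, "dz": 0, "rx": 0, "ry": 0, "rz": 0, "fingers": 0}, {"dx": 0.6, "dy": -8, "dz": 0, "rx": 0, "ry": 0, "rz": 0, "fingers": 0}])

```text
clock: 8.75
tcp_pos: [0.5646, 0.0315, 0.08]
orientation: [-0.0, 0.682, 0.731, 0.0]
wrist_force: [-0.5, 2.3, 0.8]
finger_gap: 0.0426
```

Run:
```python
from h import *
c=shot("top","t3.png");s=env.get_state();print(s["clock"],s["tcp_pos"],s["wrist_force"])
meas(c,{"lamp_base":.02},"top")
c2=shot("scene","s3.png")
a=cv2.resize(c["img"][110:250,270:440],None,fx=3,fy=3,interpolation=2);b=cv2.resize(c2["img"][150:270,220:360],None,fx=3.5,fy=3.5,interpolation=2)[:420,:290*1+0]
cv2.imwrite("pics/t3c.png",np.hstack([a,b])[:,:,::-1])
```

```text
8.8 [0.56484381 0.03025245 0.07997048] [-0.00481905 -0.32150589 -0.58028688]
lamp_base 0.59 [319.7, 183.5, 339.4, 222.5] rect 0.5628 -0.0362 [0.046 0.084] 73.3 circ 0.5667 -0.0232 0.042
```

View pics/t3c.png

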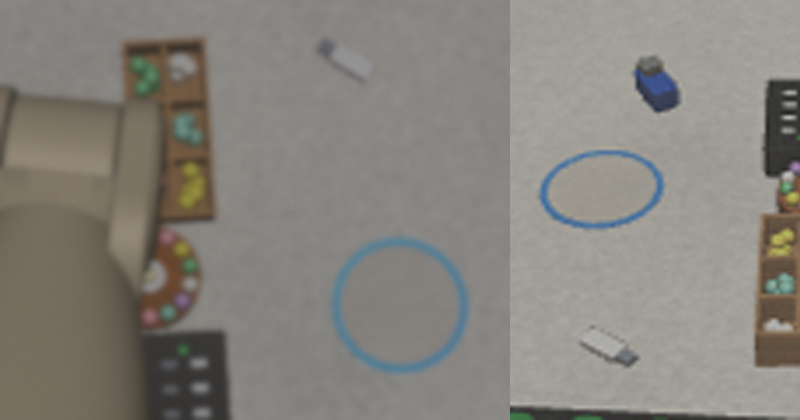

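The base is in the gap and clear of both walls, with forces around 2 N. The fingers now enter between the blocks, so I'll take short calls.

Request:
servo_tool(deltas=[{"dx": 0.5, "dy": -7, "dz": 0, "rx": 0, "ry": 0, "rz": 0, "fingers": 0}, {"dx": 0.5, "dy": -7, "dz": 0, "rx": 0, "ry": 0, "rz": 0, "fingers": 0}, {"dx": 0.5, "dy": -7, "dz": 0, "rx": 0, "ry": 0, "rz": 0, "fingers": 0}, {"dx": 0.5, "dy": -7, "dz": 0, "rx": 0, "ry": 0, "rz": 0, "fingers": 0}])

```text
clock: 9.3
tcp_pos: [0.5666, 0.0036, 0.0798]
orientation: [-0.0, 0.682, 0.731, -0.0]
wrist_force: [-0.4, 1.9, -0.6]
finger_gap: 0.0427
```

Request:
servo_tool(deltas=[{"dx": 0.5, "dy": -7, "dz": 0, "rx": 0, "ry": 0, "rz": 0, "fingers": 0}, {"dx": 0.5, "dy": -7, "dz": 0, "rx": 0, "ry": 0, "rz": 0, "fingers": 0}, {"dx": 0.5, "dy": -7, "dz": 0, "rx": 0, "ry": 0, "rz": 0, "fingers": 0}])

```text
clock: 9.6
tcp_pos: [0.5681, -0.0176, 0.0799]
orientation: [-0.0, 0.682, 0.731, -0.0]
wrist_force: [0.7, 1.2, -0.3]
finger_gap: 0.0429
```

Request:
servo_tool(deltas=[{"dx": 0.5, "dy": -7.5, "dz": 0, "rx": 0, "ry": 0, "rz": 0, "fingers": 0}, {"dx": 0.5, "dy": -7.5, "dz": 0, "rx": 0, "ry": 0, "rz": 0, "fingers": 0}, {"dx": 0.6, "dy": -7.5, "dz": 0, "rx": 0, "ry": 0, "rz": 0, "fingers": 0}, {"dx": 0.5, "dy": -7.5, "dz": 0, "rx": 0, "ry": 0, "rz": 0, "fingers": 0}])

```text
clock: 10.0
tcp_pos: [0.5702, -0.0476, 0.0799]
orientation: [0.0, 0.682, 0.731, -0.0]
wrist_force: [0.6, 1.6, -1.5]
finger_gap: 0.0426
```

Request:
servo_tool(deltas=[{"dx": 0.5, "dy": -7.5, "dz": 0, "rx": 0, "ry": 0, "rz": 0, "fingers": 0}, {"dx": 0.5, "dy": -7.5, "dz": 0, "rx": 0, "ry": 0, "rz": 0, "fingers": 0}, {"dx": 0.5, "dy": -7.5, "dz": 0, "rx": 0, "ry": 0, "rz": 0, "fingers": 0}, {"dx": 0.5, "dy": -7.5, "dz": 0, "rx": 0, "ry": 0, "rz": 0, "fingers": 0}, {"dx": 0, "dy": 0, "dz": 0, "rx": 0, "ry": 0, "rz": 0, "fingers": 0}])

```text
clock: 10.5
tcp_pos: [0.5725, -0.0782, 0.08]
orientation: [0.001, 0.682, 0.731, -0.0]
wrist_force: [0.6, -0.8, 0.3]
finger_gap: 0.0423
```

Run:
```python
from h import *
c=shot("top","t4.png");s=env.get_state();print(s["clock"],s["tcp_pos"],s["wrist_force"])
meas(c,{"lamp_base":.02,"circle":0},"top")
a=cv2.resize(c["img"][110:290,270:450],None,fx=3,fy=3,interpolation=2)
cv2.imwrite("pics/t4c.png",a[:,:,::-1])
```

```text
10.55 [ 0.57243182 -0.07774046  0.08004316] [ 0.16962975 -0.145645   -0.18296447]
circle 0.7 [391.3, 256.1, 401.5, 279.5] rect 0.4062 -0.2003 [0.05  0.026] 26.3 circ 0.4058 -0.1998 0.0255
```

View pics/t4c.png

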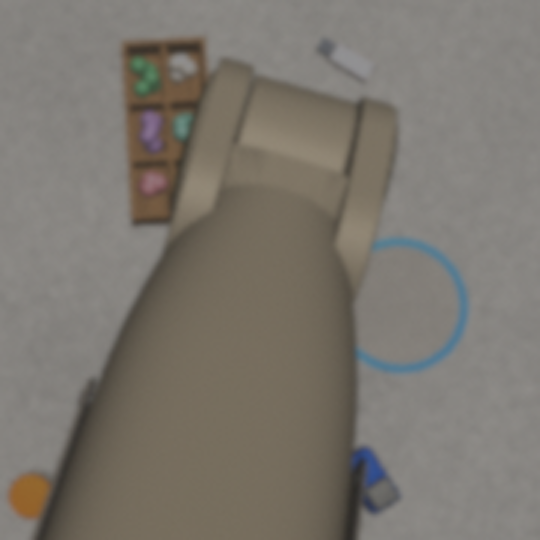

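The arm hides the base from the top camera here, though the circle still shows at (400,305). I'll push straight until the fingers clear the blocks, then steer towards the circle and check with the scene camera.

Request:
servo_tool(deltas=[{"dx": 0.5, "dy": -6.7, "dz": 0, "rx": 0, "ry": 0, "rz": 0, "fingers": 0}, {"dx": 0.5, "dy": -6.7, "dz": 0, "rx": 0, "ry": 0, "rz": 0, "fingers": 0}, {"dx": 0.5, "dy": -6.7, "dz": 0, "rx": 0, "ry": 0, "rz": 0, "fingers": 0}, {"dx": -1.8, "dy": -8, "dz": 0, "rx": 0, "ry": 0, "rz": -0.021, "fingers": 0}, {"dx": -1.8, "dy": -8, "dz": 0, "rx": 0, "ry": 0, "rz": -0.021, "fingers": 0}, {"dx": -1.8, "dy": -8, "dz": 0, "rx": 0, "ry": 0, "rz": -0.021, "fingers": 0}, {"dx": -1.8, "dy": -8, "dz": 0, "rx": 0, "ry": 0, "rz": -0.021, "fingers": 0}])

```text
clock: 11.35
tcp_pos: [0.5664, -0.1298, 0.08]
orientation: [0.0, 0.713, 0.701, 0.0]
wrist_force: [0.3, 2.4, 1.1]
finger_gap: 0.0426
```

Request:
servo_tool(deltas=[{"dx": -1.8, "dy": -8, "dz": 0, "rx": 0, "ry": 0, "rz": -0.021, "fingers": 0}, {"dx": -1.8, "dy": -8, "dz": 0, "rx": 0, "ry": 0, "rz": -0.021, "fingers": 0}, {"dx": -1.8, "dy": -7, "dz": 0, "rx": 0, "ry": 0, "rz": -0.021, "fingers": 0}, {"dx": 0, "dy": 0, "dz": 0, "rx": 0, "ry": 0, "rz": 0, "fingers": 0}])

```text
clock: 11.75
tcp_pos: [0.5608, -0.1533, 0.0799]
orientation: [0.0, 0.735, 0.679, -0.0]
wrist_force: [-0.5, 0.8, -0.4]
finger_gap: 0.0425
```

Run:
```python
from h import *
s=env.get_state();print(s["clock"],s["tcp_pos"],s["orientation"],s["wrist_force"])
c=shot("scene","s5.png")
for n in("lamp_base","circle"):
    for r in cut_out(n,"scene")[:1]: print(n,r["confidence"],r["extent"])
print("pred circle",proj(c,[.5495,-.2258,0]))
cv2.imwrite("pics/s5c.png",cv2.resize(c["img"][150:270,200:360],None,fx=4,fy=4,interpolation=2)[:,:,::-1])
```

```text
11.75 [ 0.5607963  -0.15330136  0.07993746] [ 3.08806783e-04  7.34558211e-01  6.78545456e-01 -4.50919685e-04] [-0.49946121  0.79380555 -0.36740833]
lamp_base 0.66 [239.4, 190.8, 260.2, 215.5]
pred circle [245.7214522  203.41103239]
```

View pics/s5c.png

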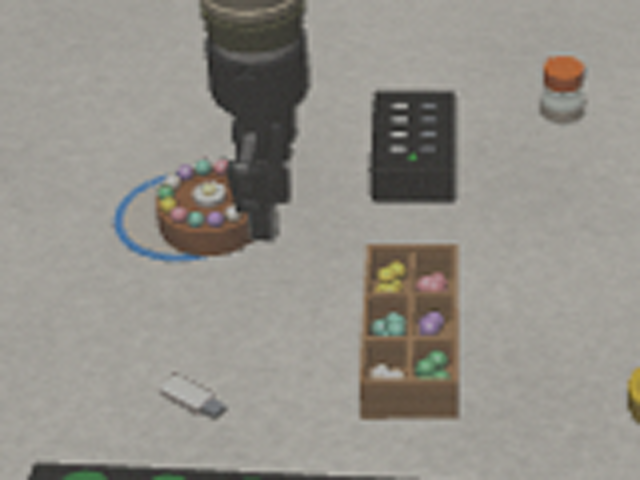

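The crop shows the base partly in the circle (base centre about (203,215), circle centre about (183,213)). About 25 mm remain, so I'll push that and then back straight off.

Request:
servo_tool(deltas=[{"dx": -1.9, "dy": -6.5, "dz": 0, "rx": 0, "ry": 0, "rz": 0, "fingers": 0}, {"dx": -1.9, "dy": -6.5, "dz": 0, "rx": 0, "ry": 0, "rz": 0, "fingers": 0}, {"dx": -1.9, "dy": -6, "dz": 0, "rx": 0, "ry": 0, "rz": 0, "fingers": 0}, {"dx": -1.5, "dy": -4, "dz": 0, "rx": 0, "ry": 0, "rz": 0, "fingers": 0}, {"dx": 0, "dy": -2, "dz": 0, "rx": 0, "ry": 0, "rz": 0, "fingers": 0}, {"dx": 0, "dy": 0, "dz": 0, "rx": 0, "ry": 0, "rz": 0, "fingers": 0}])

```text
clock: 12.5
tcp_pos: [0.5537, -0.1775, 0.0799]
orientation: [0.0, 0.734, 0.679, -0.0]
wrist_force: [0.2, 0.4, 0.5]
finger_gap: 0.0426
```

Request:
servo_tool(deltas=[{"dx": 0.5, "dy": 6, "dz": 0, "rx": 0, "ry": 0, "rz": 0, "fingers": 0}, {"dx": 1.2, "dy": 14, "dz": 0, "rx": 0, "ry": 0, "rz": 0, "fingers": 0}, {"dx": 0.8, "dy": 10, "dz": 0, "rx": 0, "ry": 0, "rz": 0, "fingers": 0}, {"dx": 0, "dy": 0, "dz": 20, "rx": 0, "ry": 0, "rz": 0, "fingers": 0}, {"dx": 0, "dy": 0, "dz": 40, "rx": 0, "ry": 0, "rz": 0, "fingers": 0}, {"dx": 0, "dy": 0, "dz": 45, "rx": 0, "ry": 0, "rz": 0, "fingers": 0}, {"dx": 0, "dy": 0, "dz": 45, "rx": 0, "ry": 0, "rz": 0, "fingers": 0}, {"dx": 0, "dy": 0, "dz": 40, "rx": 0, "ry": 0, "rz": 0, "fingers": 0}])

```text
clock: 13.3
tcp_pos: [0.5565, -0.1456, 0.2724]
orientation: [0.001, 0.733, 0.68, 0.0]
wrist_force: [1.4, -0.7, 0.1]
finger_gap: 0.0427
```

Request:
servo_tool(deltas=[{"dx": 0, "dy": 45, "dz": 0, "rx": 0, "ry": 0, "rz": 0, "fingers": 0}, {"dx": 0, "dy": 45, "dz": 0, "rx": 0, "ry": 0, "rz": 0, "fingers": 0}, {"dx": 0, "dy": 45, "dz": 0, "rx": 0, "ry": 0, "rz": 0, "fingers": 0}, {"dx": 0, "dy": 45, "dz": 0, "rx": 0, "ry": 0, "rz": 0, "fingers": 0}, {"dx": 0, "dy": 45, "dz": 0, "rx": 0, "ry": 0, "rz": 0, "fingers": 0}, {"dx": 0, "dy": 0, "dz": 0, "rx": 0, "ry": 0, "rz": 0, "fingers": 0}, {"dx": 0, "dy": 0, "dz": 0, "rx": 0, "ry": 0, "rz": 0, "fingers": 0}])

```text
clock: 14.0
tcp_pos: [0.5559, 0.08, 0.2699]
orientation: [0.0, 0.732, 0.681, -0.0]
wrist_force: [0.2, -0.5, -0.6]
finger_gap: 0.0425
```

Run:
```python
from h import *
c=shot("top","t6.png");s=env.get_state();print(s["clock"],s["tcp_pos"],s["wrist_force"])
meas(c,{"lamp_base":.02,"circle":0,"tape_roll":.02,"glue_pot":.05,"usb_stick":.009,"punch":.038},"top")
cv2.imwrite("pics/t6c.png",cv2.resize(c["img"][100:290,290:490],None,fx=3,fy=3,interpolation=2)[:,:,::-1])
```

```text
14.05 [0.55610684 0.07884488 0.26989451] [ 0.48078361 -0.55185146  0.42700283]
lamp_base 0.97 [389.6, 192.0, 423.1, 231.1] rect 0.5502 -0.224 [0.083 0.085] 44.9 circ 0.549 -0.225 0.044
circle 0.73 [377.4, 189.9, 426.2, 235.3] rect 0.5485 -0.2256 [0.108 0.111] 0.6 circ 0.55 -0.2249 0.0575
tape_roll 0.3 [386.6, 256.3, 400.3, 281.5] rect 0.405 -0.1948 [0.051 0.03 ] 33.6 circ 0.4042 -0.1944 0.0264
glue_pot 0.39 [280.4, 268.5, 289.4, 278.9] rect 0.3942 0.0635 [0.031 0.018] 6.9 circ 0.3938 0.0667 0.016
usb_stick 0.56 [381.6, 190.2, 426.4, 233.9] rect 0.5481 -0.2252 [0.109 0.111] 63.3 circ 0.5482 -0.2239 0.0564
```

View pics/t6c.png

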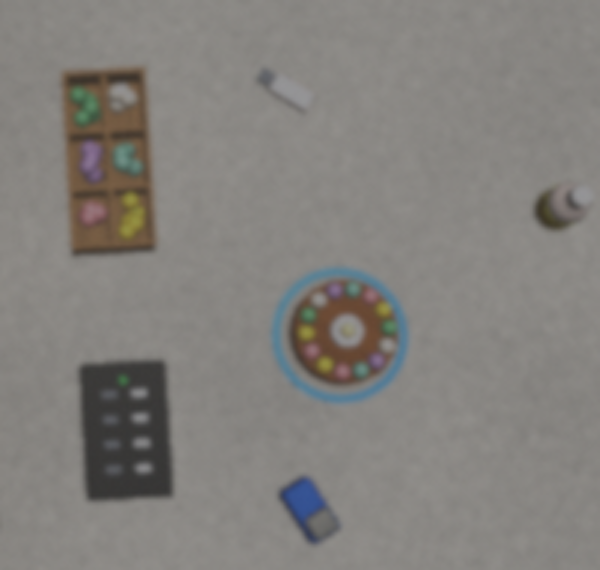

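The base (347,330) lies inside the blue rim (340,335) and measures about 1 mm from the circle's centre. The other things visible in this crop are where they started, so I'm handing in.

```bash
python3 -c "
from h import *
print(job.hand_in())"
```

```text
the job is handed in; nothing more can be done
None
```

I pushed the lamp base along the table with two fingertips in three straight legs, through the gap and into the blue-rimmed circle. I then backed the fingers off, raised the arm clear and handed in at about 14 s.

- **Final position:** the top camera puts the base at (0.549, -0.225) and the circle at (0.550, -0.225), so they agree to about 1 mm. About 14 mm of paper is clear all round.
- **Forces:** every wrist reading I took was under about 3 N. In the pictures taken while pushing, the base lay flat on the table. I saw no sign of touching either block, though part of the passage was hidden from the cameras.
- **Other things:** the punch, memory stick and right-hand glue bottle look unmoved in the last picture.
- **Checks that failed or were missing:**
  - The last detector pass gave wrong matches for the tape roll and memory stick, and nothing for the punch under its own name.
  - The arm partly hid the glue pot.
  - I did not recheck the tape roll or the left glue bottle at the end. The arm went nowhere near either one.

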